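# Put the screening cover back on the amplifier's transformer can

### The arm

A 6-joint arm with a two-finger parallel gripper is mounted at the origin on the work surface. World frame = base frame: x ahead of the robot, y to its left, z up, the work surface at z = 0. Lengths are in m, angles in rad, forces in N, time in s.
With the tool pointing down it reaches from about 0.3 to 0.825 m from the base axis. Payload 5.4 kg.
Tool frame: the origin (TCP) lies between the finger pads; the fingertips stand 17 mm ahead of it and the grasp point (between the pads) lies 2 mm behind it (bot.tcp_to_tips is the distance from the TCP to the fingertips, in m); z points along the fingers, y is the line along which they close (so a half turn about z gives the same grasp; the last joint's range is limited). The gripper opens to 92 mm and grips with 3 to 60 N. Pads are 20 mm wide; open, the fingers measure 128 mm over their backs; the gripper's body (75 mm by 189 mm) begins 69 mm behind the grasp point.
Start: joints at [1.044, 0.158, 1.597, -0, 1.386, -0.21], TCP at [0.179, 0.546, 0.232] pointing down, gripper open.
Joint ranges: [-2.91, 2.91], [-0.94, 2.29], [0.18, 2.7], [-1.29, 4.43], [0.17, 2.64], [-3, 3]. Speed limits (rad/s): [2.57, 2.57, 3.14, 3.14, 3.14, 3.14].

### API

Orientations are given as [roll, pitch, yaw] about the fixed x, y, z axes, in that order (R = Rz(yaw) Ry(pitch) Rx(roll)).
In Python, from bench import bot gives the robot as it stands.
- The arm moves only by the tool servo_tool, never from a script. Its arguments are lists of equal length, an entry for each row: "slide": the shift along the world's x, y, z normalised to -1 to 1, where 1 is 40 mm, a list of three; "rot": the turn, a rotation vector about the world's x, y, z normalised to -1 to 1, where 1 is 4 degrees, a list of three. A call has 1 to 20 rows; each row shifts and turns the commanded pose from where the row before left it; what a row does not reach is not made up. A row lasts 1/12 s, in which the tool goes at most 41.7 mm and 7.16 degrees, less where a joint would pass 70% of its speed; a pose out of reach is approached as far as the arm can. A call with a number of a shift or a turn outside -1 to 1 is refused whole. A call with a gripper value outside its range is refused whole. "claw" is the opening, from -1 (shut) to 1 (fully open), set as the call begins (left out, the last holds). The fingers move at their own pace and stop on an object; "squeeze" is the grip in N (left out, the last holds). Time passes only in rows, so rows that do not move let the fingers close. It gives the time, the measured TCP pose, the force, the opening and the grip force at its end, in the units of the state.
- bot.read_state(): the state, without advancing time (a new reading comes with each control period).
- bot.snapshot(name): name is "scene" or "side" or "wrist"; returns a dict with "image" (420x560x3 uint8, red, green, blue), "camera_matrix" (3x3 intrinsics, pixels), "extrinsics" (4x4, takes a point from world to camera coordinates). Camera axes: x right, y down, z forward; pixel columns grow to the right and rows downward; lengths in m; the calibration is good to about 2 mm. A picture is of the moment at which its call begins. There is no depth.
- bot.job_done(): hands the job in; it is judged then, once.
The state is a dict: "clock": time; "joint_positions": joint angles; "joint_vel": joint speeds; "joint_torque": joint torques, N m; "position": TCP position; "eef_rot": TCP orientation; "ft_force": force on the tool from outside, world axes, zero at the start; "torque": the same for the moment, N m; "width": opening from 0.0 (shut) to 1.0 (fully open); "finger_force": force on a finger pad.
Only numpy, scipy, OpenCV 4.12 (cv2) and the standard library are available. Lean on these libraries where they do the work, as an engineer would, in place of code of your own. Each camera call takes 0.05 s, during which the arm holds its last target. There are 200 camera calls.

### The job

Pick up the loose aluminium screening cover from the bench by its black knob and set it on the open transformer can in the amplifier, so that it sits fully down on the rim and level. Keep hold of it until it rests on the rim, put it down gently without dropping or ramming it, then let go. Leave the multimeter, the screwdriver and the screw tray where they are.

Things in the scene. Friction and masses are not known exactly. Their poses are not given: they have to be found in the camera images.
- cover: Loose round aluminium cap lying knob up on the bench, 109 mm outside diameter, 0.15 to 0.31 kg. Top plate 3 mm thick, its upper face 14 mm above the origin; a skirt below it, 3 mm thick, 11 mm deep, 103 mm inside diameter. Upright black cylindrical knob in the middle, 26 mm diameter, from 14 to 46 mm above the origin. Origin: centre of the skirt's lower edge; z along the knob.
- open_can: Fixed upright round open steel can, 96 mm outside diameter, 78 mm tall, wall 4 mm, copper-coloured toroidal transformer visible inside (top 15 mm below the rim). Origin: centre of its underside, 4 mm above the bench; z up. The cover's skirt goes round the outside of the rim with 3.5 mm to spare all round; seated, its top plate rests on the rim, cover origin 67 mm above this origin.
- can_rim (a point): Centre of the open can's mouth, level with its rim, 78 mm above the can's origin and 82 mm above the bench. A seated cover's origin is 11 mm below this point.
- closed_can: The second fixed can, same size as the open one and about 150 mm from it between centres, with an identical cover and knob already on (knob top 117 mm above the bench). Which of the two places holds the open can varies. Origin: centre of its underside; z up.
- chassis: The opened amplifier: a fixed dark blue-grey sheet-metal tray, 220 mm (x) by 310 mm (y), walls 55 mm high, floor 4 mm thick, that holds both cans side by side along its y, on its -x half, and a circuit board (parts up to 45 mm above the bench) along its +x half. Origin: centre of its underside; z up.
- multimeter: Bystander, loose: red hand-held multimeter lying flat, 160 x 80 x 45 mm over its dial. Origin: centre of its underside, x along its length.
- screwdriver: Bystander, loose: screwdriver lying flat, 190 mm long. Origin: on its underside, near the middle; x along its length.
- screw_tray: Bystander, loose: blue open plastic tray, 90 x 120 x 30 mm. Origin: centre of its underside.
Mind the look-alikes: they are no part of the job. What is shaped like the cover but brown is not meant. What is shaped like the open_can but pink is not meant.

How it is judged:
On the way, in this order (a step that is already met when the one before it is completed fails the run):
1. the cover is lifted clear of the bench (height (world z) of cover above 0.05 m and contact force between the fingers and cover above 0.5 N and horizontal distance between cover and can_rim above 0.02 m), for 0.1 s.
2. still held by the fingers, the cover is down on the open can's rim (within 5 mm of its seated height) (horizontal distance between cover and can_rim below 0.008 m and z of cover in the frame of can_rim below -0.006 m and contact force between the fingers and cover above 0.5 N), for 0.05 s.
At the end, for the whole second after the job is handed in: The cover rests knob up on the open can, centred within 6 mm, its origin 11 mm (+/- 2.5 mm) below the rim's level, tilted less than 0.04 rad, released and at rest; the multimeter, screwdriver and screw tray are within 30 mm of where they started (horizontal distance between cover and can_rim below 0.006 m and z of cover in the frame of can_rim between -0.0135 and -0.0085 m and angle between cover's own z axis and vertical below 0.04 rad and contact force between the fingers and cover below 0.1 N and linear speed of cover below 0.01 m/s and distance of each of multimeter, screwdriver, screw_tray from where it was at the start of the episode below 0.03 m); the robot touches nothing.
It fails at once if the cover is dropped or rammed onto the open can (more than 60 N between them) (contact force between cover and open_can above 60 N).
It fails at once if a bystander (multimeter, screwdriver, screw tray) is moved by more than 30 mm (distance of any of multimeter, screwdriver, screw_tray from where it was at the start of the episode above 0.03 m).
It also fails if it takes over 35 s, if anything falls off the work surface, if the arm or the gripper's body presses on something with over 40 N, if the wrist force passes 120 N, or if a joint passes its speed limit or range.

## Working session

There is one attempt and no reset: what is moved stays moved. The work goes in short steps, Python scripts to look and compute and a tool call to move; the robot and the scene stay as the last step left them, time stands still between calls to the robot, and variables do not carry over. Pictures are saved under pics/ and viewed, at most 10 in all, crops included, and the job is handed in when it is done.

Besides the shell and the picture viewer there is one more tool, called after "Call:" in YAML: its name, and indented under it one key for each argument. servo_tool: Moves the arm, as the interface text tells. Its arguments: {"type":"object","properties":{"slide":{"type":"array","items":{"type":"array","items":{"type":"number","minimum":-1,"maximum":1}}},"rot":{"type":"array","items":{"type":"array","items":{"type":"number","minimum":-1,"maximum":1}}},"claw":{"type":"number"},"squeeze":{"type":"number"}},"required":["slide","rot"]}

```bash
mkdir -p pics; cat > h.py <<'E'
import numpy as np, cv2
from bench import bot
def snap(n,f):
    s=bot.snapshot(n); cv2.imwrite(f'pics/{f}.png',s['image'][:,:,::-1]); np.savez(f'pics/{f}.npz',K=s['camera_matrix'],E=s['extrinsics'],im=s['image']); return s
def load(f): return np.load(f'pics/{f}.npz')
def ray(d,u,v):
    K,E=d['K'],d['E']; R=E[:3,:3]; c=-R.T@E[:3,3]
    r=R.T@np.linalg.solve(K,[u,v,1.]); return c,r
def onplane(d,u,v,z):
    c,r=ray(d,u,v); return c+r*(z-c[2])/r[2]
def proj(d,p):
    q=d['K']@(d['E'][:3,:3]@np.array(p)+d['E'][:3,3]); return q[:2]/q[2]
E
python3 - <<'E'
from h import *
a=snap('scene','scene0');b=snap('side','side0')
for s in (a,b):
    E=s['extrinsics'];print((-E[:3,:3].T@E[:3,3]).round(3),s['camera_matrix'][0,0])
print(bot.read_state())
E
```

```text
[0.918 0.538 1.208] 465.9592635638159
[-0.022 -0.801  1.177] 491.2576934878656
{'clock': 0.1, 'joint_positions': array([ 1.04390422e+00,  1.58965364e-01,  1.59809406e+00,  3.31506179e-05,
        1.38622892e+00, -2.10139670e-01]), 'joint_vel': array([ 0.00057775, -0.00146125, -0.00200996, -0.00059049,  0.00096313,
        0.00064776]), 'joint_torque': array([-5.75947033e-04, -3.86507392e+01, -3.22959566e+01,  7.03238603e-02,
        3.40106722e-02, -7.25273776e-05]), 'position': array([0.17885721, 0.54590794, 0.23073511]), 'eef_rot': array([-3.13994107e+00, -3.85574139e-04,  2.82483379e+00]), 'ft_force': array([-1.25883187,  0.18239693, -0.29566851]), 'torque': array([-0.01699266,  0.02407829, -0.01940336]), 'finger_force': 0.0, 'width': 1.0011643226892846}
```

```bash
ls pics
```

```text
scene0.npz
scene0.png
side0.npz
side0.png
```

View pics/scene0.png

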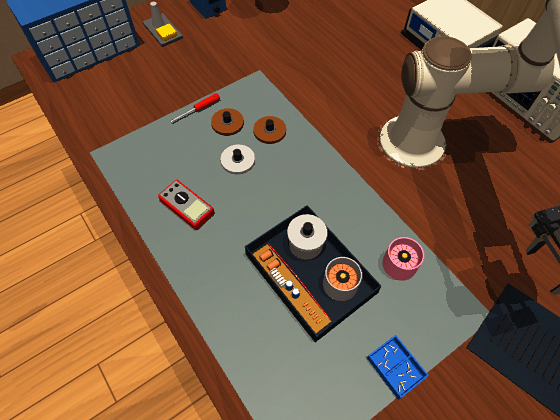

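View pics/side0.png

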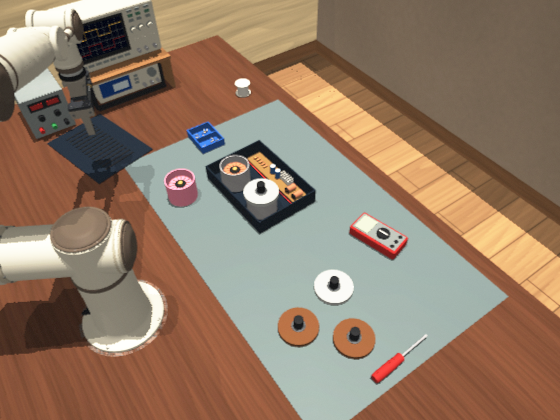

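The scene view shows the cover (light, knob at 237,148, plate ~238,158), the closed can (307,235), the open can with its orange toroid (343,278), and the pink decoy (404,258). In the side view the cover is at (334,287) and the open can at (235,170). Next I'll zoom in to choose the masks.

```bash
python3 - <<'E'
from h import *
def crop(f,u,v): 
    im=load(f)['im'][v-32:v+32,u-40:u+40,::-1]; return cv2.resize(im,None,fx=5,fy=5,interpolation=cv2.INTER_NEAREST)
o=np.vstack([np.hstack([crop('scene0',238,155),crop('scene0',343,278)]),np.hstack([crop('side0',334,287),crop('side0',235,170)])])
cv2.imwrite('pics/crops.png',cv2.resize(o,(750,600)))
for f,u,v in (('scene0',238,158),('side0',334,287)):
    d=load(f); im=d['im']; 
    m=((im.min(2)>150)&(im.max(2).astype(int)-im.min(2)<25)).astype(np.uint8)
    n,l,st,c=cv2.connectedComponentsWithStats(m)
    for i in range(1,n):
        if st[i,4]>150 and abs(c[i]-[u,v]).max()<25:
            ct=max(cv2.findContours((l==i).astype(np.uint8),0,1)[0],key=len)[:,0]
            P=np.array([onplane(d,*p,.014)[:2] for p in cv2.convexHull(ct)[:,0]])
            A=np.c_[2*P,np.ones(len(P))];s=np.linalg.lstsq(A,(P**2).sum(1),rcond=None)[0]
            r=np.sqrt(s[2]+s[0]**2+s[1]**2);print(f,st[i],s[:2].round(4),'r',r.round(4),'res',np.std(np.linalg.norm(P-s[:2],axis=1)-r).round(4))
    # knob
    k=(im.max(2)<60).astype(np.uint8);n,l,st,c=cv2.connectedComponentsWithStats(k)
    for i in range(1,n):
        if abs(c[i]-[u,v-5]).max()<15 and st[i,4]>20: print('knob',st[i],c[i].round(1),onplane(d,*c[i],.030).round(4))
E
```

```text
knob [233 149   9  12  88] [237.  154.8] [ 0.5146 -0.2588  0.03  ]
side0 [  132   100   376   320 49112] [0.6072 0.005 ] r 0.5756 res 0.0761
knob [329 276   9  14  84] [333.5 282.9] [ 0.5119 -0.26    0.03  ]
```

View pics/crops.png

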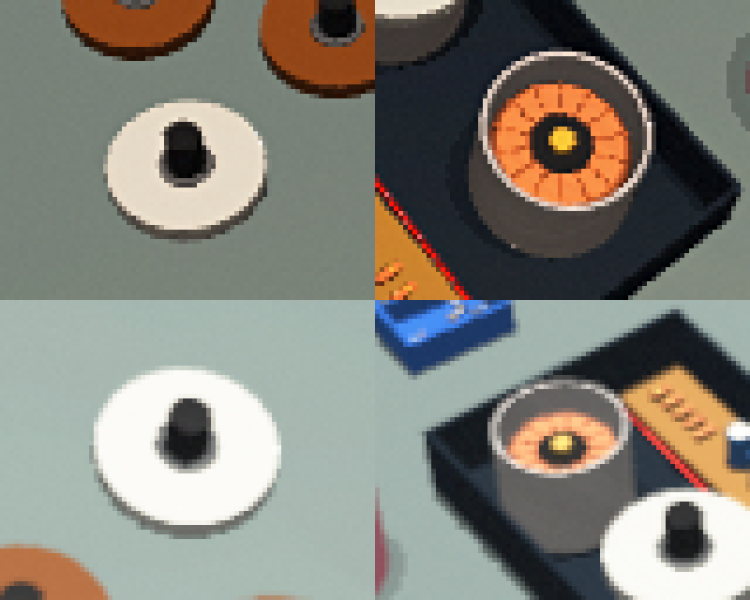

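The crops show the cover plate as a clean bright disc in both views, and the open can's rim as a thin bright ring around the orange toroid. I'll fit circles to both.

```bash
cat >> h.py <<'E'
def circ(P):
    s=np.linalg.lstsq(np.c_[2*P,np.ones(len(P))],(P**2).sum(1),rcond=None)[0]
    r=np.sqrt(s[2]+s[0]**2+s[1]**2); return s[:2],r,np.std(np.linalg.norm(P-s[:2],axis=1)-r)
def disc(d,u,v,w,t,z,name=''):
    im=d['im'].astype(int); m=((im.min(2)>t)&(im.max(2)-im.min(2)<45)).astype(np.uint8)
    b=np.zeros_like(m); b[v-w:v+w,u-w:u+w]=1; m*=b
    n,l,st,c=cv2.connectedComponentsWithStats(m,connectivity=8)
    i=1+np.argmax(st[1:,4]); ct=max(cv2.findContours((l==i).astype(np.uint8),0,1)[0],key=len)
    P=np.array([onplane(d,*p,z)[:2] for p in cv2.convexHull(ct)[:,0]])
    c,r,e=circ(P); print(name,t,st[i],c.round(4),'r',r.round(4),'res',e.round(4)); return c
E
python3 - <<'E'
from h import *
a,b=load('scene0'),load('side0')
for t in(160,180): disc(a,238,158,25,t,.014,'cover scene')
for t in(205,225): disc(b,334,287,28,t,.014,'cover side')
for t in(120,140,160): disc(a,343,278,22,t,.082,'rim scene')
for t in(120,130,140,150): disc(b,235,166,17,t,.082,'rim side')
E
```

```text
cover scene 160 [221 145  34  27 592] [ 0.5144 -0.2601] r 0.0531 res 0.0006
cover scene 180 [221 145  33  27 573] [ 0.5144 -0.2601] r 0.0527 res 0.0004
cover side 205 [314 270  40  33 872] [ 0.5145 -0.2583] r 0.0545 res 0.0004
cover side 225 [314 270  40  33 820] [ 0.514  -0.2587] r 0.0536 res 0.0005
rim scene 120 [325 257  37  34 122] [0.5113 0.2554] r 0.0469 res 0.0003
rim scene 140 [325 257  37  34 106] [0.5112 0.2553] r 0.0467 res 0.0002
rim scene 160 [342 279  19  12  26] [0.5115 0.2589] r 0.0432 res 0.0004
rim side 120 [218 149  32  26 224] [0.5169 0.2765] r 0.0609 res 0.0083
rim side 130 [218 149  21  10 117] [0.5229 0.3247] r 0.0345 res 0.0091
rim side 140 [218 149  21  10 111] [0.5232 0.3199] r 0.0382 res 0.0008
rim side 150 [218 149  20  10 108] [0.5232 0.3251] r 0.0339 res 0.0062
```

Both views agree on the cover at (0.514, -0.259). The rim fit gives (0.511, 0.255) with a radius of 47 mm, as expected. I'll move over the cover without turning the tool.

Call:
servo_tool:
  slide:
    - [0.2, -0.4, 0]
    - [0.335, -0.8, 0]
    - [0.335, -0.8, 0]
    - [0.335, -0.8, 0]
    - [0.335, -0.8, 0]
    - [0.335, -0.8, 0]
    - [0.335, -0.8, 0]
    - [0.335, -0.8, 0]
    - [0.335, -0.8, 0]
    - [0.335, -0.8, 0]
    - [0.335, -0.8, 0]
    - [0.335, -0.8, 0]
    - [0.335, -0.8, 0]
    - [0.335, -0.8, 0]
    - [0.335, -0.8, 0]
    - [0.335, -0.8, 0]
    - [0.335, -0.8, 0]
    - [0.335, -0.8, 0]
    - [0.335, -0.8, 0]
    - [0.335, -0.8, 0]
  rot:
    - [0, 0, 0]
    - [0, 0, 0]
    - [0, 0, 0]
    - [0, 0, 0]
    - [0, 0, 0]
    - [0, 0, 0]
    - [0, 0, 0]
    - [0, 0, 0]
    - [0, 0, 0]
    - [0, 0, 0]
    - [0, 0, 0]
    - [0, 0, 0]
    - [0, 0, 0]
    - [0, 0, 0]
    - [0, 0, 0]
    - [0, 0, 0]
    - [0, 0, 0]
    - [0, 0, 0]
    - [0, 0, 0]
    - [0, 0, 0]
  claw: 1

```text
clock: 1.77
position: [0.4418, -0.0794, 0.2312]
eef_rot: [3.141, -0.0, 2.824]
ft_force: [0.4, 0.8, 0.4]
width: 1.001
finger_force: 0.0
```

Call:
servo_tool:
  slide:
    - [0.3, -0.75, -0.45]
    - [0.3, -0.75, -0.45]
    - [0.3, -0.75, -0.45]
    - [0.3, -0.75, -0.45]
    - [0.3, -0.75, -0.45]
    - [0.3, -0.75, -0.45]
    - [0, 0, 0]
    - [0, 0, 0]
    - [0, 0, 0]
  rot:
    - [0, 0, 0]
    - [0, 0, 0]
    - [0, 0, 0]
    - [0, 0, 0]
    - [0, 0, 0]
    - [0, 0, 0]
    - [0, 0, 0]
    - [0, 0, 0]
    - [0, 0, 0]

```text
clock: 2.52
position: [0.5135, -0.2572, 0.1234]
eef_rot: [3.141, -0.001, 2.825]
ft_force: [0.4, 0.0, -0.3]
width: 0.998
finger_force: 0.0
```

```bash
python3 - <<'E'
from h import *
d=snap('wrist','w1'); s=bot.read_state(); print(s['position'],s['eef_rot'])
E=d['extrinsics'];print((-E[:3,:3].T@E[:3,3]).round(3))
d=load('w1');print(proj(d,[.514,-.259,.014]),proj(d,[.514,-.259,.046]))
E
```

```text
[ 0.51384009 -0.2569931   0.12425202] [-3.14158508e+00  6.16643702e-04  2.82541009e+00]
[ 0.433 -0.231  0.277]
[278.2891055  209.36730126] [278.10402035 223.74445163]
```

View pics/w1.png

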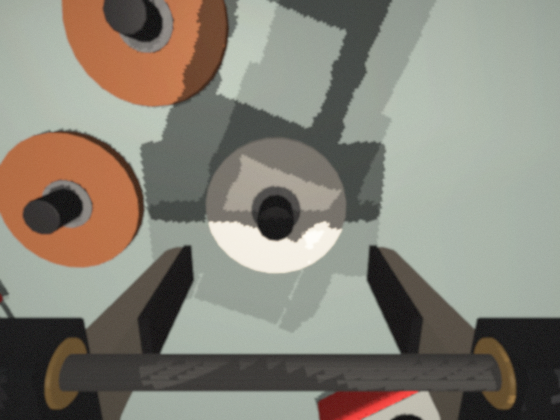

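The wrist view shows the cover disc centred near (276,206) with the knob at about (275,215). The prediction was (278,209), so it agrees to about 2 mm. The fingers straddle it clear of the brown covers, so I'll descend and grip.

Call:
servo_tool:
  slide:
    - [0, -0.05, -0.4]
    - [0, 0, -0.4]
    - [0, 0, -0.4]
    - [0, 0, -0.4]
    - [0, 0, -0.4]
    - [0, 0, -0.1]
    - [0, 0, -0.1]
    - [0, 0, 0]
    - [0, 0, 0]
  rot:
    - [0, 0, 0]
    - [0, 0, 0]
    - [0, 0, 0]
    - [0, 0, 0]
    - [0, 0, 0]
    - [0, 0, 0]
    - [0, 0, 0]
    - [0, 0, 0]
    - [0, 0, 0]

```text
clock: 3.32
position: [0.5144, -0.2598, 0.0369]
eef_rot: [-3.141, 0.002, 2.825]
ft_force: [-0.1, -0.4, -0.4]
width: 1.002
finger_force: 0.0
```

Call:
servo_tool:
  slide:
    - [0, 0, 0]
    - [0, 0, 0]
    - [0, 0, 0]
    - [0, 0, 0]
    - [0, 0, 0]
    - [0, 0, 0]
    - [0, 0, 0]
    - [0, 0, 0]
    - [0, 0, 0]
    - [0, 0, 0]
    - [0, 0, 0]
    - [0, 0, 0]
  rot:
    - [0, 0, 0]
    - [0, 0, 0]
    - [0, 0, 0]
    - [0, 0, 0]
    - [0, 0, 0]
    - [0, 0, 0]
    - [0, 0, 0]
    - [0, 0, 0]
    - [0, 0, 0]
    - [0, 0, 0]
    - [0, 0, 0]
    - [0, 0, 0]
  claw: -1
  squeeze: 30

```text
clock: 4.32
position: [0.5137, -0.2597, 0.0356]
eef_rot: [-3.141, 0.0, 2.825]
ft_force: [-0.2, -0.4, -0.9]
width: 0.273
finger_force: 30.0
```

Call:
servo_tool:
  slide:
    - [0, 0, 0.2]
    - [0, 0, 0.4]
    - [0, 0, 0.5]
    - [0, 0, 0.5]
    - [0, 0, 0.5]
    - [0, 0, 0.5]
    - [0, 0, 0.5]
    - [0, 0, 0.5]
    - [0, 0, 0.4]
    - [0, 0, 0.1]
    - [0, 0, 0]
    - [0, 0, 0]
  rot:
    - [0, 0, 0]
    - [0, 0, 0]
    - [0, 0, 0]
    - [0, 0, 0]
    - [0, 0, 0]
    - [0, 0, 0]
    - [0, 0, 0]
    - [0, 0, 0]
    - [0, 0, 0]
    - [0, 0, 0]
    - [0, 0, 0]
    - [0, 0, 0]

```text
clock: 5.32
position: [0.5133, -0.2592, 0.1987]
eef_rot: [3.141, -0.001, 2.825]
ft_force: [-0.1, -0.4, -2.7]
width: 0.269
finger_force: 30.0
```

Call:
servo_tool:
  slide:
    - [0, 0.3, 0]
    - [0, 0.7, 0]
    - [0, 0.7, 0]
    - [0, 0.7, 0]
    - [0, 0.7, 0]
    - [0, 0.7, 0]
    - [0, 0.7, 0]
    - [0, 0.7, 0]
    - [0, 0.7, 0]
    - [0, 0.7, 0]
    - [0, 0.7, 0]
    - [0, 0.7, 0]
    - [0, 0.7, 0]
    - [0, 0.7, 0]
    - [0, 0.7, 0]
    - [0, 0.7, 0]
    - [0, 0.7, 0]
    - [0, 0.6, 0]
    - [0, 0.3, 0]
    - [0, 0.1, 0]
  rot:
    - [0, 0, 0]
    - [0, 0, 0]
    - [0, 0, 0]
    - [0, 0, 0]
    - [0, 0, 0]
    - [0, 0, 0]
    - [0, 0, 0]
    - [0, 0, 0]
    - [0, 0, 0]
    - [0, 0, 0]
    - [0, 0, 0]
    - [0, 0, 0]
    - [0, 0, 0]
    - [0, 0, 0]
    - [0, 0, 0]
    - [0, 0, 0]
    - [0, 0, 0]
    - [0, 0, 0]
    - [0, 0, 0]
    - [0, 0, 0]

```text
clock: 6.98
position: [0.5123, 0.2422, 0.1983]
eef_rot: [-3.141, -0.002, 2.827]
ft_force: [0.5, -2.1, -3.3]
width: 0.272
finger_force: 30.0
```

Call:
servo_tool:
  slide:
    - [0, 0, 0]
    - [0, 0, 0]
    - [0, 0, 0]
  rot:
    - [0, 0, 0]
    - [0, 0, 0]
    - [0, 0, 0]

```text
clock: 7.23
position: [0.5138, 0.2392, 0.1993]
eef_rot: [-3.141, -0.0, 2.823]
ft_force: [0.9, -0.8, -1.9]
width: 0.279
finger_force: 30.0
```

```bash
python3 - <<'E'
from h import *
snap('scene','scene1');snap('side','side1'); s=bot.read_state(); print(s['position'],s['eef_rot'],s['ft_force'],s['finger_force'])
a,b=load('scene1')['im'],load('side1')['im']
z=s['position'][2]-.0356
for f in('scene1','side1'):
    print(proj(load(f),[*s['position'][:2],z+.014]).round(0))
cv2.imwrite('pics/c2.png',cv2.resize(np.hstack([a[180:330,250:450],b[80:230,150:350]]),(800,300),interpolation=cv2.INTER_NEAREST)[:,:,::-1])
E
```

```text
[0.51391464 0.23926227 0.19957528] [-3.14128946e+00 -1.53979582e-05  2.82320421e+00] [-0.10312887 -0.13025135 -2.48727359] 29.999427795410156
[343. 253.]
[235. 145.]
```

View pics/c2.png

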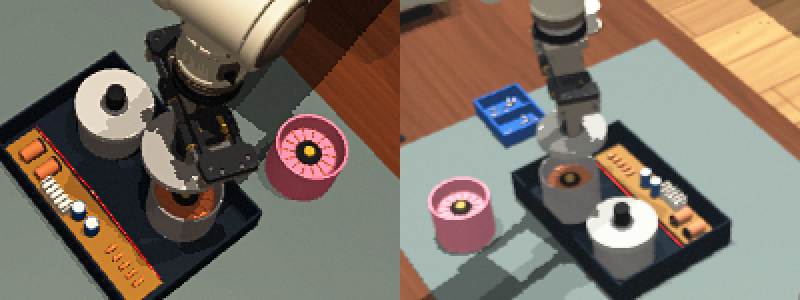

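The image shows the cover held level about 16 mm short of the open can (-y side), and the closed can and pink decoy are clear of it. Next I'll cross-check the rim in the side view using a tight elliptical window, and check the held cover's visible edge in the same views.

```bash
python3 - <<'E'
from h import *
d=load('side0')
for ax in((17,12),(16,11)):
  for t in(130,140,150):
    m=np.zeros((420,560),np.uint8); cv2.ellipse(m,(234,165),ax,0,0,360,1,-1)
    e=dict(K=d['K'],E=d['E'],im=d['im']*m[:,:,None]); disc(e,235,165,25,t,.082,'rim side')
# held cover: side view, skirt/plate outline; threshold bright, list hull points projected on the top plate plane
s=bot.read_state(); p=s['position']; z=p[2]-.0356+.014
for f,t in(('scene1',120),('side1',190),('scene1',140),('side1',210)):
    d=load(f); im=d['im'].astype(int); u,v=proj(d,[*p[:2],z]).astype(int)
    m=((im.min(2)>t)&(im.max(2)-im.min(2)<45)).astype(np.uint8)
    b=np.zeros_like(m); cv2.circle(b,(int(u),int(v)),30,1,-1); m*=b
    ys,xs=np.nonzero(m); P=np.array([onplane(d,x,y,z)[:2] for x,y in zip(xs,ys)])-p[:2]
    R=np.hypot(*P.T); A=np.degrees(np.arctan2(P[:,1],P[:,0]))
    print(f,t,[(a,round(R[(abs(A-a)<8)&(R<.06)].max()*1000,1) if ((abs(A-a)<8)&(R<.06)).any() else None) for a in range(-180,180,20)])
E
```

```text
rim side 130 [238 156  11  19  43] [0.5126 0.2545] r 0.0454 res 0.0014
rim side 140 [220 156  13  18  36] [0.5059 0.2594] r 0.044 res 0.0008
rim side 150 [220 156  12  18  34] [0.5075 0.2581] r 0.0451 res 0.0008
rim side 130 [238 156  11  19  43] [0.5126 0.2545] r 0.0454 res 0.0014
rim side 140 [220 156  13  18  36] [0.5059 0.2594] r 0.044 res 0.0008
rim side 150 [220 156  12  18  34] [0.5075 0.2581] r 0.0451 res 0.0008
scene1 120 [(-180, None), (-160, None), (-140, None), (-120, None), (-100, None), (-80, None), (-60, np.float64(59.1)), (-40, np.float64(54.0)), (-20, np.float64(54.5)), (0, np.float64(54.8)), (20, np.float64(55.3)), (40, np.float64(54.9)), (60, np.float64(51.4)), (80, None), (100, None), (120, None), (140, None), (160, None)]
side1 190 [(-180, None), (-160, None), (-140, None), (-120, None), (-100, None), (-80, None), (-60, np.float64(51.7)), (-40, np.float64(52.3)), (-20, np.float64(55.0)), (0, np.float64(56.7)), (20, np.float64(42.2)), (40, None), (60, None), (80, np.float64(55.1)), (100, None), (120, None), (140, np.float64(50.9)), (160, None)]
scene1 140 [(-180, None), (-160, None), (-140, None), (-120, None), (-100, None), (-80, None), (-60, np.float64(59.0)), (-40, np.float64(54.0)), (-20, np.float64(54.5)), (0, np.float64(54.3)), (20, np.float64(54.8)), (40, np.float64(54.6)), (60, np.float64(49.0)), (80, None), (100, None), (120, None), (140, None), (160, None)]
side1 210 [(-180, None), (-160, None), (-140, None), (-120, None), (-100, None), (-80, None), (-60, np.float64(50.7)), (-40, np.float64(51.7)), (-20, np.float64(53.5)), (0, np.float64(54.3)), (20, np.float64(42.2)), (40, None), (60, None), (80, None), (100, None), (120, None), (140, np.float64(48.8)), (160, None)]
```

```bash
python3 - <<'E'
from h import *
d=load('side0'); im=d['im'].astype(int)
for ax in((18,13),(17,12)):
  for t in(130,145):
    m=np.zeros((420,560),np.uint8); cv2.ellipse(m,(234,165),ax,0,0,360,1,-1)
    m=m*((im.min(2)>t)&(im.max(2)-im.min(2)<45))
    h=cv2.convexHull(np.argwhere(m)[:,::-1].astype(np.int32))[:,0]
    P=np.array([onplane(d,*p,.082)[:2] for p in h]); c,r,e=circ(P)
    for _ in range(2): k=abs(np.linalg.norm(P-c,axis=1)-r)<.0025; P=P[k]; c,r,e=circ(P)
    print(ax,t,c.round(4),r.round(4),e.round(4),len(P))
P=np.array([proj(d,[.5113+.048*np.cos(a),.2554+.048*np.sin(a),.082]) for a in np.linspace(0,2*np.pi,200)])*1.
c=cv2.resize(d['im'][140:200,195:275,::-1],None,fx=8,fy=8,interpolation=cv2.INTER_NEAREST)
for q in P: cv2.circle(c,tuple(((q-[195,140]+.5)*8).astype(int)),1,(0,255,0),-1)
cv2.imwrite('pics/rim.png',c)
E
```

```text
(18, 13) 130 [0.5081 0.2636] 0.0535 0.0011 6
(18, 13) 145 [0.5076 0.2639] 0.0533 0.001 6
(17, 12) 130 [0.5098 0.2576] 0.0485 0.0006 7
(17, 12) 145 [0.5098 0.256 ] 0.0471 0.0004 11
```

View pics/rim.png

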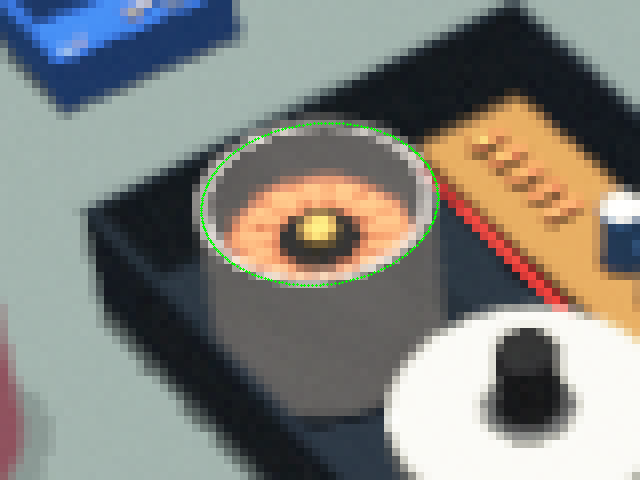

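The overlay on the side view puts the scene-derived rim within about 1 mm of the ring. The average of the two views is (0.5105, 0.2556). I'll move over it and descend to just above the rim.

Call:
servo_tool:
  slide:
    - [-0.04, 0.2, 0]
    - [-0.05, 0.2, 0]
    - [0, 0, -0.2]
    - [0, 0, -0.4]
    - [0, 0, -0.4]
    - [0, 0, -0.4]
    - [0, 0, -0.25]
    - [0, 0, -0.1]
    - [0, 0, 0]
    - [0, 0, 0]
    - [0, 0, 0]
  rot:
    - [0, 0, 0]
    - [0, 0, 0]
    - [0, 0, 0]
    - [0, 0, 0]
    - [0, 0, 0]
    - [0, 0, 0]
    - [0, 0, 0]
    - [0, 0, 0]
    - [0, 0, 0]
    - [0, 0, 0]
    - [0, 0, 0]

```text
clock: 8.25
position: [0.511, 0.2566, 0.1308]
eef_rot: [3.14, 0.002, 2.825]
ft_force: [-1.1, -0.5, -2.5]
width: 0.278
finger_force: 30.0
```

```bash
python3 - <<'E'
from h import *
snap('scene','scene2');snap('side','side2'); P=[]
for _ in range(1): s=bot.read_state(); print(s['position'],s['eef_rot'],s['ft_force'])
p=s['position']; o=[]
for f,u,v in(('scene2',343,275),('side2',235,160)):
    d=load(f); c=cv2.resize(d['im'][v-30:v+30,u-25:u+25,::-1],None,fx=8,fy=8,interpolation=cv2.INTER_NEAREST)
    for x,y,r,z,col in((.5105,.2556,.048,.082,(0,255,0)),(p[0],p[1],.0545,p[2]-.0356+.014,(0,0,255)),(p[0],p[1],.0545,p[2]-.0356,(255,0,255))):
        for a in np.linspace(0,6.28,120):
            q=proj(d,[x+r*np.cos(a),y+r*np.sin(a),z]); cv2.circle(c,tuple(((q-[u-25,v-30]+.5)*8).astype(int)),1,col,-1)
    o.append(c)
cv2.imwrite('pics/c3.png',np.hstack(o))
E
```

```text
[0.5109046  0.25656652 0.13074235] [3.14051047e+00 1.74580951e-03 2.82479065e+00] [-0.2490692  -0.13460908 -2.6801225 ]
```

View pics/c3.png

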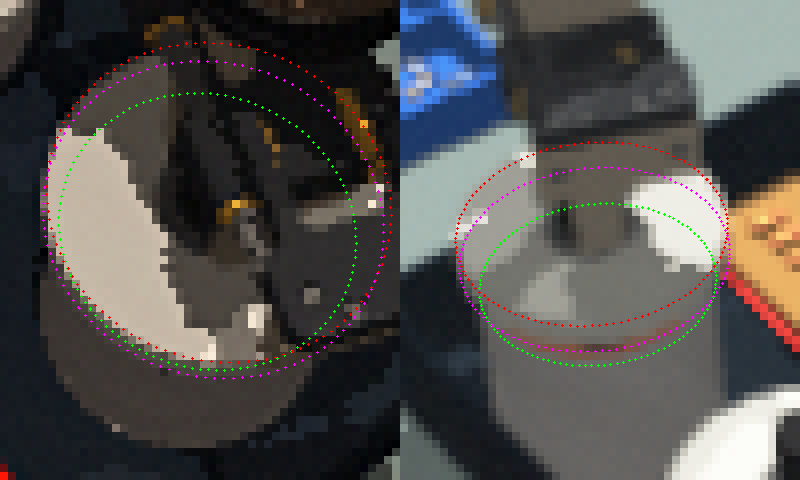

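The projected outlines match the images: the red plate and magenta skirt follow the held cover, and the green ring lies on the rim. I'll nudge 1 mm in -y and lower slowly.

Call:
servo_tool:
  slide:
    - [0, -0.025, -0.05]
    - [0, 0, -0.05]
    - [0, 0, -0.05]
    - [0, 0, -0.05]
    - [0, 0, -0.05]
    - [0, 0, -0.025]
    - [0, 0, -0.025]
    - [0, 0, -0.025]
    - [0, 0, -0.025]
    - [0, 0, -0.025]
    - [0, 0, 0]
  rot:
    - [0, 0, 0]
    - [0, 0, 0]
    - [0, 0, 0]
    - [0, 0, 0]
    - [0, 0, 0]
    - [0, 0, 0]
    - [0, 0, 0]
    - [0, 0, 0]
    - [0, 0, 0]
    - [0, 0, 0]
    - [0, 0, 0]

```text
clock: 9.27
position: [0.51, 0.2553, 0.1144]
eef_rot: [-3.141, -0.0, 2.825]
ft_force: [0.1, 0.3, -3.0]
width: 0.273
finger_force: 30.0
```

The skirt is past the rim with no contact. I'll continue down at 1 mm per row or slower.

Call:
servo_tool:
  slide:
    - [0, 0, -0.025]
    - [0, 0, -0.025]
    - [0, 0, -0.025]
    - [0, 0, -0.025]
    - [0, 0, -0.025]
    - [0, 0, -0.0125]
    - [0, 0, -0.0125]
    - [0, 0, 0]
    - [0, 0, 0]
  rot:
    - [0, 0, 0]
    - [0, 0, 0]
    - [0, 0, 0]
    - [0, 0, 0]
    - [0, 0, 0]
    - [0, 0, 0]
    - [0, 0, 0]
    - [0, 0, 0]
    - [0, 0, 0]

```text
clock: 10.02
position: [0.5101, 0.2554, 0.1086]
eef_rot: [-3.142, -0.0, 2.825]
ft_force: [-0.0, -0.3, -3.7]
width: 0.277
finger_force: 30.0
```

Call:
servo_tool:
  slide:
    - [0, 0, -0.0125]
    - [0, 0, -0.0125]
    - [0, 0, -0.0125]
    - [0, 0, 0]
    - [0, 0, 0]
  rot:
    - [0, 0, 0]
    - [0, 0, 0]
    - [0, 0, 0]
    - [0, 0, 0]
    - [0, 0, 0]

```text
clock: 10.43
position: [0.5101, 0.2554, 0.1071]
eef_rot: [-3.142, -0.0, 2.825]
ft_force: [0.0, -0.2, -2.4]
width: 0.276
finger_force: 30.0
```

Call:
servo_tool:
  slide:
    - [0, 0, -0.0125]
    - [0, 0, -0.0125]
    - [0, 0, 0]
    - [0, 0, 0]
  rot:
    - [0, 0, 0]
    - [0, 0, 0]
    - [0, 0, 0]
    - [0, 0, 0]

```text
clock: 10.77
position: [0.5102, 0.2554, 0.1065]
eef_rot: [3.142, 0.0, 2.825]
ft_force: [-1.3, -1.6, 2.1]
width: 0.277
finger_force: 30.0
```

Contact came at the expected height: the force went from -2.5 to +2 N at z = 0.1065. I'll release and back off.

Call:
servo_tool:
  slide:
    - [0, 0, 0]
    - [0, 0, 0]
    - [0, 0, 0]
    - [0, 0, 0]
    - [0, 0, 0]
    - [0, 0, 0]
    - [0, 0, 0]
    - [0, 0, 0]
  rot:
    - [0, 0, 0]
    - [0, 0, 0]
    - [0, 0, 0]
    - [0, 0, 0]
    - [0, 0, 0]
    - [0, 0, 0]
    - [0, 0, 0]
    - [0, 0, 0]
  claw: 0.6
  squeeze: 10

```text
clock: 11.43
position: [0.5101, 0.2554, 0.1061]
eef_rot: [3.142, 0.0, 2.825]
ft_force: [0.3, -0.0, 1.2]
width: 0.802
finger_force: 0.0
```

Call:
servo_tool:
  slide:
    - [0, 0, 0.1]
    - [0, 0, 0.3]
    - [0, 0, 0.5]
    - [0, 0, 0.5]
    - [0, 0, 0.5]
    - [-0.3, 0, 0.5]
    - [-0.6, 0, 0.5]
    - [-0.6, 0, 0.5]
    - [-0.6, 0, 0.3]
    - [-0.6, 0, 0]
    - [-0.3, 0, 0]
    - [0, 0, 0]
    - [0, 0, 0]
    - [0, 0, 0]
  rot:
    - [0, 0, 0]
    - [0, 0, 0]
    - [0, 0, 0]
    - [0, 0, 0]
    - [0, 0, 0]
    - [0, 0, 0]
    - [0, 0, 0]
    - [0, 0, 0]
    - [0, 0, 0]
    - [0, 0, 0]
    - [0, 0, 0]
    - [0, 0, 0]
    - [0, 0, 0]
    - [0, 0, 0]

```text
clock: 12.6
position: [0.3909, 0.2553, 0.2546]
eef_rot: [3.141, 0.001, 2.825]
ft_force: [0.5, -0.2, 0.2]
width: 0.8
finger_force: 0.0
```

```bash
python3 - <<'E'
from h import *
snap('scene','scene3');snap('side','side3'); s=bot.read_state(); print(s['position'],s['ft_force'],s['finger_force'],s['width'])
a,b=load('scene3')['im'],load('side3')['im']
for t in(150,170): disc(load('scene3'),343,271,22,t,.085,'cover scene')
for t in(195,215): disc(load('side3'),235,164,20,t,.085,'cover side')
cv2.imwrite('pics/c4.png',cv2.resize(np.hstack([a[200:320,270:430],b[110:230,170:330]]),(800,300),interpolation=cv2.INTER_NEAREST)[:,:,::-1])
E
```

```text
[0.39090668 0.25521643 0.25414731] [ 0.59388635 -0.7975577  -0.92285287] 0.0 0.8012139842484954
cover scene 150 [ 323  255   41   38 1072] [0.5122 0.2557] r 0.0533 res 0.0003
cover scene 170 [323 255  41  38 941] [0.512  0.2555] r 0.053 res 0.0003
cover side 195 [218 153  33  23 483] [0.512  0.2584] r 0.054 res 0.0011
cover side 215 [219 153  32  22 452] [0.5122 0.2579] r 0.053 res 0.0008
```

View pics/c4.png

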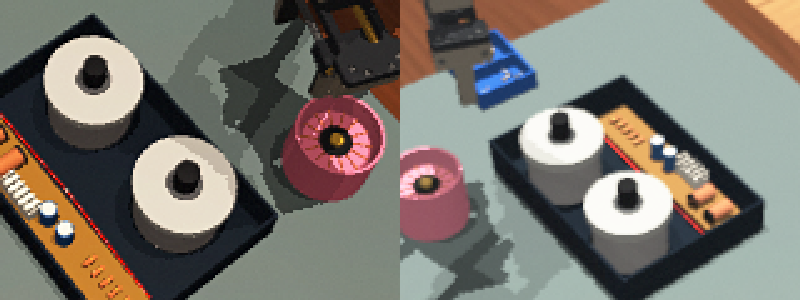

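The cover sits level on the can, knob up and looking the same as the closed can. Its centre is about 1 mm from the rim centre, the gripper is clear and the bystanders weren't touched. I'll hand it in.

```bash
python3 -c "
from bench import bot
print(bot.job_done())"
```

```text
the job is handed in; nothing more can be done
None
```

The cover is seated level on the open can, within about 1–2 mm of centre by the camera fits. It was released gently, the bystanders weren't touched, and I handed the job in at about 13 s; no verdict came back.

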